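# Clamp a gearmotor in its test stand

### The arm

A 6-joint arm with a two-finger parallel gripper is mounted at the origin on the work surface. World frame = base frame: x ahead of the robot, y to its left, z up, the work surface at z = 0. Lengths are in m, angles in rad, forces in N, time in s.
With the tool pointing down it reaches from about 0.325 to 1 m from the base axis. Payload 5.1 kg.
Tool frame: the origin (TCP) lies where the fingers leave the gripper's body, on its centre line; the fingertips stand 73 mm ahead of it and the grasp point (between the pads) lies 54 mm ahead of it; z points along the fingers, y is the line along which they close (so a half turn about z gives the same grasp; the last joint's range is limited). The gripper opens to 85 mm and grips with 20 to 120 N. Pads are 22 mm wide; open, the fingers measure 114 mm over their backs; the gripper's body (76 mm by 85 mm) begins 54 mm behind the grasp point. The pads swing forward as they close: fully open they stand 13 mm farther back than shut.
Start: joints at [1.087, 0.124, 1.65, -0, 1.367, -0.083], TCP at [0.254, 0.598, 0.304] pointing down, gripper open.
Joint ranges: [-2.61, 2.61], [-1.02, 2.33], [0.03, 2.71], [-1.35, 4.49], [0.32, 2.68], [-2.91, 2.91]. Speed limits (rad/s): [2.57, 2.57, 3.14, 3.14, 3.14, 3.14].

### API

Orientations are given as a 3x3 rotation matrix whose columns are the frame's x, y, z axes.
In Python, from bench import readout, snapshot, camera_model, env gives the robot as it stands.
- The arm moves only by the tool send_rows, never from a script. Its argument "series" is a list of rows, each a list of 6 numbers: the shift along the tool's x, y, z in m, then the turn, a rotation vector about the tool's x, y, z in rad. In form: [[tx, ty, tz, wx, wy, wz], ...]. A call has exactly 8 rows; each row is the pose to reach, as a shift and turn from the pose commanded when the call began, along the tool's axes at that moment; what a row does not reach only later rows make up. A row lasts 1/12 s, in which the tool goes at most 41.7 mm and 7.16 degrees, less where a joint would pass 70% of its speed; a pose out of reach is approached as far as the arm can. A call with a gripper value outside its range is refused whole. "hand" is the gripper command: -1 is fully open, 1 is shut, values between are in proportion, set as the call begins (left out, the last holds). The fingers move at their own pace and stop on an object; "grip_force" is the grip in N (left out, the last holds). Time passes only in rows, so rows that repeat a pose let the fingers close, or fill a call up. It gives the time, the measured TCP pose, the force, the opening and the grip force at its end, in the units of the state.
- readout.read_state(): the state, without advancing time (a new reading comes with each control period).
- snapshot(name): name is "side" or "top"; returns the picture (384x512x3 uint8, red, green, blue); there is no depth.
- camera_model(name): a dict with "vertical_fov" (degrees; the focal length in pixels is half the picture's height over the tangent of half this angle, whatever the lens; pixels are square), "cx", "cy" (the principal point, pixels), "pose" (4x4, takes a point from camera to world coordinates). Camera axes: x right, y up, looking along -z (the intrinsics and any distortion apply to the point x, -y, -z); pixel columns grow to the right and rows downward; lengths in m; the calibration is good to about 2 mm. A picture is of the moment at which its call begins. camera_model takes no time and is no camera call.
- env.finish_job(): hands the job in; it is judged then, once.
The state is a dict: "t": time; "joints": joint angles; "qd": joint speeds; "joint_efforts": joint torques, N m; "tool_pos": TCP position; "tcp_rot": TCP orientation; "ft_force": force on the tool from outside, world axes, zero at the start; "moment": the same for the moment, N m; "grip_width": finger opening in m; "gripper_force": force on a finger pad.
Only numpy, scipy, OpenCV 4.12 (cv2) and the standard library are available. Lean on these libraries where they do the work, as an engineer would, in place of code of your own. Each camera call takes 0.05 s, during which the arm holds its last target. There are 200 camera calls.

### The job

Gently lay the gearmotor from its wooden rest into the two V-notches of the blue test stand, roughly centred lengthwise (either way round), and pull the red lock bolt all the way out, because it keeps the steel clamp strap locked open. Then swing the strap fully home across the motor and let go, with the motor still lying in the notches and the bolt left out. Do not force the strap while it is locked, and leave the carton, mug and screwdriver where they are.

Things in the scene. Friction and masses are not known exactly. Their poses are not given: they have to be found in the camera images.
- motor: Gearmotor: a steel cylinder 34 mm in diameter and 110 mm long, about 0.3 kg, with a brass band at one end, a black cap at the other and a thin 18 mm shaft beyond the brass end. Origin: centre of the cylinder. Its x axis is the cylinder's axis, towards the shaft. It starts lying level in the rest, centre about 36 mm above the table.
- rest: Low plywood board, 130 x 64 mm, 8 mm thick, fixed, with two thin rails along its x axis (outer faces 30 mm apart, tops 22 mm above the table) between which the motor starts, along the rest's x axis. Origin: centre of its underside, on the table.
- stand: Blue steel test stand, fixed. Origin: centre of its underside on the table, below the middle of the V-notches. x: along the notches; y: towards the strap's pivot; z up. Base plate 12 mm thick; it carries two aluminium plates with 90-degree notches, each 14 mm thick (along x) and 68 mm wide (y), at x = -36 and +36 mm, top edge 60 mm above the table, leaving a free gap of 58 mm between them in which fingers fit (the base plate below is 12 mm high).
- v_centre (a point): Point on the stand where the motor's centre is when it lies seated in both notches and centred lengthwise: 62 mm above the table, middle of the gap; axes as the stand's, so x is the axis the motor takes. Seated, the motor's top is at 79 mm.
- strap_pivot (a point): Vertical pivot of the strap at mid-thickness, 87 mm above the table, at y = +60 mm in the stand's frame, on a 20 mm post.
- strap_knob (a point): Centre of the strap's black upright round knob, 20 mm in diameter, 35 mm tall, its centre 109.5 mm and its top 127 mm above the table. The strap is a level steel bar 24 mm wide and 10 mm thick (82 to 92 mm above the table) reaching 110 mm from the pivot; the knob stands on it, 80 mm from the pivot. It moves with the strap.
- strap (a joint): Strap angle in rad: 0 = open, pointing 60 degrees from the stand's +x axis towards its +y; it grows as the strap turns clockwise seen from above, passing over the stand's +x side; 2.618 = fully home at its end stop, pointing to the stand's -y straight across the middle of the motor (3 mm above it). It stays where it is left (friction about 0.1 N m). While the bolt is in, it cannot turn more than about 0.05 rad.
- bolt_knob (a point): Centre of the lock bolt's red upright round knob, 16 mm in diameter, standing 34 mm above the 12 mm thick red bolt; its centre is 110.5 mm and its top 127 mm above the table. It moves with the bolt. The blue pedestal below the bolt is 80 mm high; a dark guide 98 mm high stands 25 to 37 mm from the knob's centre, towards the pivot (bolt in).
- bolt (a joint): Bolt travel in m: 0 = in, its nose beside the strap's end and blocking it; it slides away from the strap's pivot, level, along the open strap's direction (60 degrees from the stand's +x towards +y); the strap is free above 0.02; 0.030 = fully out, at its stop. Sliding friction about 2 N; it stays where it is left.
- carton: Loose white carton, 80 x 80 x 65 mm, bystander. Origin: centre of its underside.
- mug: Loose black mug, 80 mm across, 90 mm high, bystander. Origin: centre of its underside.
- driver_grip (a point): Handle of a loose screwdriver lying on the table, bystander. Point: middle of the handle.
Mind the look-alikes: they are no part of the job. Of the things shaped like the motor, the steel one is meant.

How it is judged:
By the outcome, as a careful person would: the job done as asked, in the order asked, and still so for the second after the job is handed in, with the robot touching nothing.
It also fails if it takes over 72 s, if anything falls off the work surface, if the arm or the gripper's body presses on something with over 40 N, if the wrist force passes 120 N, or if a joint passes its speed limit or range.

## Working session

There is one attempt and no reset: what is moved stays moved. The work goes in short steps, Python scripts to look and compute and a tool call to move; the robot and the scene stay as the last step left them, time stands still between calls to the robot, and variables do not carry over. Pictures are saved under pics/ and viewed, at most 10 in all, crops included, and the job is handed in when it is done.

Besides the shell and the picture viewer there is one more tool, called after "Emit:" in YAML: its name, and indented under it one key for each argument. send_rows: Moves the arm, as the interface text tells. Its arguments: {"type":"object","properties":{"series":{"type":"array","items":{"type":"array","items":{"type":"number"}}},"hand":{"type":"number"},"grip_force":{"type":"number"}},"required":["series"]}

```bash
ls; mkdir -p pics
python3 - <<'E'
from bench import readout, snapshot, camera_model, env
import cv2,numpy as np
ims=[]
for n in("side","top"):
    im=snapshot(n); cv2.imwrite(f"pics/{n}0.png",im[...,::-1]); c=camera_model(n); print(n,c)
s=readout.read_state(); print(s)
E
```

```text
pics
side {'vertical_fov': 51.31640378192108, 'cx': 253.39605309816204, 'cy': 189.10228431749843, 'pose': array([[ 0.83479114,  0.31485799, -0.45165053,  0.02609047],
       [-0.55055415,  0.47183773, -0.68866486, -0.7955103 ],
       [-0.00372587,  0.82354939,  0.56723233,  0.70802729],
       [ 0.        ,  0.        ,  0.        ,  1.        ]])}
top {'vertical_fov': 45.067915717113884, 'cx': 247.23933865419232, 'cy': 188.35714933635356, 'pose': array([[-2.64716831e-02,  9.92235544e-01, -1.21523148e-01,
         3.19889761e-01],
       [-9.99649374e-01, -2.63501277e-02,  2.60747199e-03,
        -4.55486825e-02],
       [-6.14924083e-04,  1.21549563e-01,  9.92585173e-01,
         1.48195379e+00],
       [ 0.00000000e+00,  0.00000000e+00,  0.00000000e+00,
         1.00000000e+00]])}
{'t': 0.1, 'joints': array([ 1.08738023e+00,  1.24467774e-01,  1.65155887e+00, -7.58614955e-06,
        1.36751306e+00, -8.25982156e-02]), 'qd': array([-0.00076737, -0.00127521, -0.003453  ,  0.0005493 , -0.0022106 ,
        0.00086905]), 'joint_efforts': array([ 2.09543718e-04, -4.24928212e+01, -3.66654539e+01, -5.58489216e-05,
        3.87814638e-03,  3.09095022e-06]), 'tool_pos': array([0.25344114, 0.59809484, 0.30274509]), 'tcp_rot': array([[-9.20742722e-01,  3.90169237e-01, -8.98424434e-04],
       [ 3.90170241e-01,  9.20741114e-01, -1.72739819e-03],
       [ 1.53238680e-04, -1.94102779e-03, -9.99998104e-01]]), 'ft_force': array([ 0.5738204 , -1.38811439,  0.9219814 ]), 'moment': array([-0.01791164,  0.01198981,  0.01974844]), 'gripper_force': 0.0, 'grip_width': 0.08533702655743372}
```

View pics/top0.png

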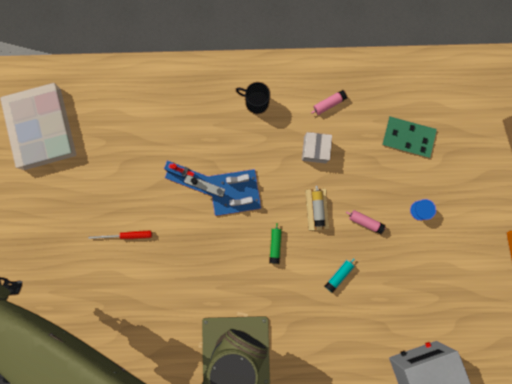

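View pics/side0.png

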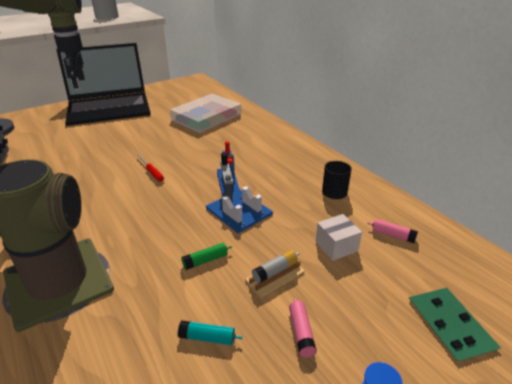

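The top view shows the stand at about (237,190), its bolt and strap running to the upper left, and the steel motor in its rest at (318,207). Pink, green and cyan motors are decoys. The mug is at (257,97), the carton at (318,147) and the driver at (125,236).

Run:
```python
import cv2
a=cv2.imread("pics/top0.png")[150:240,155:335]; cv2.imwrite("pics/topc.png",cv2.resize(a,None,fx=4.4,fy=4.4,interpolation=cv2.INTER_CUBIC))
a=cv2.imread("pics/side0.png")[135:295,195:315]; cv2.imwrite("pics/sidec.png",cv2.resize(a,None,fx=3.7,fy=3.7,interpolation=cv2.INTER_CUBIC))
```

```text
(no output)
```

View pics/topc.png

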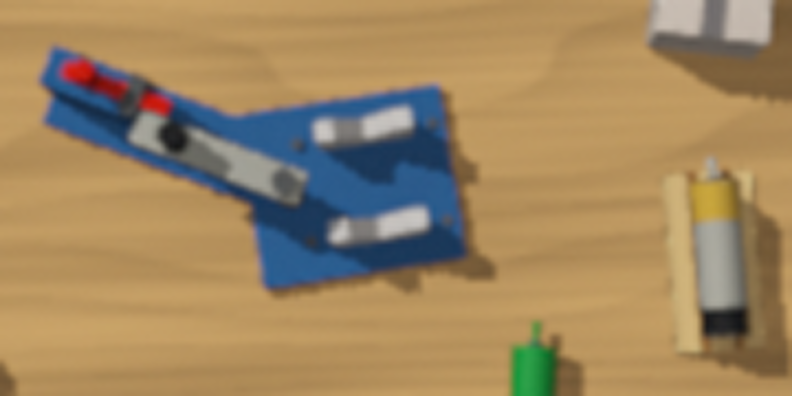

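View pics/sidec.png

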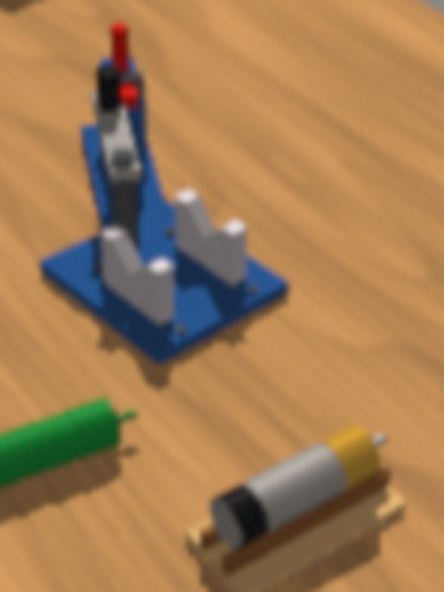

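The crops make everything readable. In the top crop the horn tops are at about (323,131), (404,119), (340,233) and (420,220), the pivot at (287,183), the black knob at (174,137) and the red knob at (77,72). The motor runs from (714,180) to (725,335), with the shaft up.

```bash
cat > h.py <<'E'
import numpy as np, cv2
from bench import readout, snapshot, camera_model, env
def ray(n,u,v):
    c=camera_model(n); f=192/np.tan(np.radians(c["vertical_fov"]/2)); P=c["pose"]
    return P[:3,3], P[:3,:3]@np.array([(u-c["cx"])/f,-(v-c["cy"])/f,-1])
def plane(n,u,v,z):
    o,d=ray(n,u,v); return (o+d*(z-o[2])/d[2])
def proj(n,p):
    c=camera_model(n); f=192/np.tan(np.radians(c["vertical_fov"]/2)); P=c["pose"]
    q=P[:3,:3].T@(np.array(p)-P[:3,3]); return np.array([c["cx"]-f*q[0]/q[2],c["cy"]+f*q[1]/q[2]])
def tri(a,b):
    (o1,d1),(o2,d2)=a,b
    s=np.linalg.lstsq(np.stack([d1,-d2],1),o2-o1,rcond=None)[0]
    p,q=o1+d1*s[0],o2+d2*s[1]; return (p+q)/2,np.linalg.norm(p-q)
def kabsch(S,W):
    S,W=np.array(S),np.array(W); a,b=S.mean(0),W.mean(0)
    s=complex(0); 
    for p,q in zip(S-a,W-b): s+=complex(*q)*complex(*p).conjugate()
    th=np.angle(s); R=np.array([[np.cos(th),-np.sin(th)],[np.sin(th),np.cos(th)]])
    return th,b-R@a,R,W-(S@R.T+b-R@a)
E
python3 - <<'E'
from h import *
T=lambda x,y:(155+(x+.5)/4.4-.5,150+(y+.5)/4.4-.5)
D=lambda x,y:(195+(x+.5)/3.7-.5,135+(y+.5)/3.7-.5)
S=[(.036,.028,.06),(.036,-.028,.06),(-.036,.028,.06),(-.036,-.028,.06),(0,.06,.092),(.04,.1293,.127)]
tp=[(323,131),(404,119),(340,233),(420,220),(287,183),(174,135)]
sp=[(186,195),(233,230),(113,234),(160,268),(122,157),(108,72)]
np.set_printoptions(precision=4,suppress=True)
for n,F,pts in(("top",T,tp),("side",D,sp)):
    W=[plane(n,*F(*p),s[2])[:2] for p,s in zip(pts,S)]
    th,t,R,res=kabsch([s[:2] for s in S],W); print(n,np.degrees(th),t,"\n",res*1000)
print([tri(ray("top",*T(*a)),ray("side",*D(*b))) for a,b in zip(tp,sp)])
# motor ends, red knob
for n,F,k in(("top",T,[(714,180),(725,335)]),):
    a,b=[plane(n,*F(*p),.036) for p in k]; print("motor",a,b,(a+b)/2,np.linalg.norm(a-b),np.degrees(np.arctan2(*(a-b)[1::-1])))
a,b=[plane("side",*D(*p),.036) for p in[(360,452),(232,520)]]; print("motorS",a,b,(a+b)/2,np.linalg.norm(a-b),np.degrees(np.arctan2(*(a-b)[1::-1])))
print("red",plane("top",*T(77,70),.127),plane("side",*D(119,27),.127))
# masks
for n in("top","side"):
    im=cv2.imread(f"pics/{n}0.png"); h=cv2.cvtColor(im,cv2.COLOR_BGR2HSV)
    for nm,lo,hi in(("brass",(20,140,100),(32,255,255)),("red",(0,200,90),(6,255,255))):
        m=cv2.inRange(h,lo,hi); N,_,st,c=cv2.connectedComponentsWithStats(m)
        print(n,nm,[(st[i].tolist(),c[i].round(2).tolist()) for i in range(1,N) if st[i,4]>12])
E
```

```text
top 7.409796882686598 [ 0.4911 -0.0247] 
 [[ 0.4499  1.8308]
 [ 0.2605  0.0313]
 [-0.6558  0.7509]
 [-0.2158 -0.0229]
 [ 0.2667 -0.9936]
 [-0.1055 -1.5965]]
side 7.051940740828125 [ 0.4934 -0.022 ] 
 [[ 0.9865  2.0794]
 [-1.5199 -1.3627]
 [-0.8236 -2.4946]
 [-0.4811 -2.3774]
 [ 2.7835  5.8965]
 [-0.9454 -1.7412]]
[(array([0.5239, 0.0091, 0.0627]), np.float64(0.0014786869227776962)), (array([ 0.5305, -0.0477,  0.0608]), np.float64(0.00011532172841105497)), (array([ 0.4521, -0.0013,  0.0604]), np.float64(0.0022418464840826898)), (array([ 0.4593, -0.0574,  0.0609]), np.float64(0.0014518960980914833)), (array([0.4829, 0.0333, 0.0995]), np.float64(0.000518653599747524)), (array([0.5142, 0.1067, 0.1289]), np.float64(0.0010702697343568743))]
motor [ 0.4842 -0.2682  0.036 ] [ 0.3736 -0.271   0.036 ] [ 0.4289 -0.2696  0.036 ] 0.11070671239541978 1.4702596754229105
motorS [ 0.4812 -0.2674  0.036 ] [ 0.3799 -0.2706  0.036 ] [ 0.4306 -0.269   0.036 ] 0.1012726159993878 1.812636850576427
red [0.56  0.172 0.127] [0.5619 0.1704 0.127 ]
top brass [([312, 191, 11, 9, 87], [316.82, 194.9])]
top red [([170, 165, 13, 6, 26], [175.23, 167.31]), ([120, 231, 32, 8, 208], [135.61, 234.62]), ([426, 343, 4, 4, 14], [427.5, 344.29])]
side brass [([285, 251, 11, 13, 90], [290.49, 256.66])]
side red [([225, 142, 4, 12, 31], [226.94, 146.48]), ([227, 158, 5, 5, 20], [229.05, 159.75]), ([146, 164, 17, 18, 136], [154.65, 172.41])]
```

Both views agree. The stand is at (0.4915,-0.0245) with yaw about 7.3°, and the red knob is near (0.561,0.171). The motor is at (0.429,-0.2693) with yaw 1.6°. The heights and the 110 mm length check out, so I'll move.

```bash
cat >> h.py <<'E'
from scipy.spatial.transform import Rotation as Ro
def to(x,y,z,yang,pos=None,rot=None):
    s=readout.read_state(); p=s["tool_pos"] if pos is None else np.array(pos); R=s["tcp_rot"] if rot is None else rot
    a=np.radians(yang); Y=np.array([np.cos(a),np.sin(a),0]); Z=np.array([0,0,-1.]); G=np.stack([np.cross(Y,Z),Y,Z],1)
    print("t",round(s["t"],2),"shift",(R.T@(np.array([x,y,z])-p)).round(4),"turn",Ro.from_matrix(R.T@G).as_rotvec().round(4)); return G
E
python3 -c "
from h import *
G=to(.38,.30,.28,91.6)
to(.429,-.01,.26,91.6,[.38,.30,.28],G)
to(.429,-.2693,.2,91.6,[.429,-.01,.26],G)"
```

```text
t 0.1 shift [-0.2328 -0.225   0.0231] turn [-0.0019 -0.0006 -0.4287]
t 0.1 shift [-0.0403 -0.3112  0.02  ] turn [0. 0. 0.]
t 0.1 shift [ 0.0072 -0.2592  0.06  ] turn [0. 0. 0.]
```

Emit:
send_rows:
  series:
    - [-0.029, -0.028, 0.003, 0, 0, -0.054]
    - [-0.058, -0.056, 0.006, 0, 0, -0.107]
    - [-0.087, -0.084, 0.009, 0, 0, -0.161]
    - [-0.116, -0.112, 0.012, -0.001, 0, -0.214]
    - [-0.145, -0.141, 0.014, -0.001, 0, -0.268]
    - [-0.175, -0.169, 0.017, -0.001, 0, -0.322]
    - [-0.204, -0.197, 0.02, -0.002, 0, -0.375]
    - [-0.233, -0.225, 0.023, -0.002, -0.001, -0.429]
  hand: -1

```text
t: 0.77
tool_pos: [0.3804, 0.2985, 0.2804]
tcp_rot: [[-1.0, -0.031, 0.001], [-0.031, 1.0, 0.002], [-0.001, 0.002, -1.0]]
ft_force: [0.8, -0.5, 0.2]
grip_width: 0.0852
gripper_force: 0.0
```

Emit:
send_rows:
  series:
    - [-0.005, -0.039, 0.003, 0, 0, 0]
    - [-0.01, -0.078, 0.005, 0, 0, 0]
    - [-0.015, -0.117, 0.008, 0, 0, 0]
    - [-0.02, -0.156, 0.01, 0, 0, 0]
    - [-0.025, -0.195, 0.013, 0, 0, 0]
    - [-0.03, -0.234, 0.015, 0, 0, 0]
    - [-0.035, -0.273, 0.018, 0, 0, 0]
    - [-0.04, -0.311, 0.02, 0, 0, 0]

```text
t: 1.43
tool_pos: [0.4286, -0.0113, 0.26]
tcp_rot: [[-1.0, -0.028, 0.001], [-0.028, 1.0, 0.002], [-0.001, 0.002, -1.0]]
ft_force: [2.0, -0.2, 1.4]
grip_width: 0.0854
gripper_force: 0.0
```

Emit:
send_rows:
  series:
    - [0.001, -0.037, 0.008, 0, 0, 0]
    - [0.002, -0.074, 0.017, 0, 0, 0]
    - [0.003, -0.111, 0.025, 0, 0, 0]
    - [0.004, -0.148, 0.034, 0, 0, 0]
    - [0.005, -0.185, 0.043, 0, 0, 0]
    - [0.006, -0.222, 0.051, 0, 0, 0]
    - [0.007, -0.259, 0.06, 0, 0, 0]
    - [0.007, -0.259, 0.06, 0, 0, 0]

```text
t: 2.1
tool_pos: [0.4283, -0.2727, 0.198]
tcp_rot: [[-1.0, -0.023, -0.001], [-0.023, 1.0, 0.002], [0.001, 0.002, -1.0]]
ft_force: [-0.7, 0.7, 0.5]
grip_width: 0.0855
gripper_force: 0.0
```

```bash
python3 -c "
from h import *
print(readout.read_state()['tool_pos'])
to(.429,-.2693,.086,91.6)"
```

```text
[ 0.42832129 -0.2727138   0.1979666 ]
t 2.1 shift [-0.0009  0.0032  0.112 ] turn [ 0.0017 -0.0012 -0.0048]
```

Emit:
send_rows:
  series:
    - [-0.001, 0.002, 0.02, 0, 0, -0.005]
    - [-0.001, 0.002, 0.04, 0, 0, -0.005]
    - [-0.001, 0.002, 0.06, 0, 0, -0.005]
    - [-0.001, 0.002, 0.08, 0, 0, -0.005]
    - [-0.001, 0.002, 0.095, 0, 0, -0.005]
    - [-0.001, 0.002, 0.105, 0, 0, -0.005]
    - [-0.001, 0.002, 0.112, 0, 0, -0.005]
    - [-0.001, 0.002, 0.112, 0, 0, -0.005]

```text
t: 2.77
tool_pos: [0.4299, -0.2653, 0.0866]
tcp_rot: [[-0.999, -0.033, -0.001], [-0.033, 0.999, 0.004], [0.001, 0.004, -1.0]]
ft_force: [0.5, -1.6, 0.5]
grip_width: 0.0853
gripper_force: 0.0
```

```bash
python3 -c "
from h import *
to(.429,-.2693,.086,91.6)
ims=[snapshot(n) for n in('top','side')]
a=cv2.resize(ims[0][170:245,275:360],None,fx=5,fy=5,interpolation=2);b=cv2.resize(ims[1][190:300,230:315],None,fx=375/110,fy=375/110,interpolation=2)
cv2.imwrite('pics/g1.png',np.hstack([a,b])[...,::-1])"
```

```text
t 2.77 shift [ 0.0011 -0.004   0.0005] turn [ 0.0036 -0.0008  0.0055]
```

View pics/g1.png

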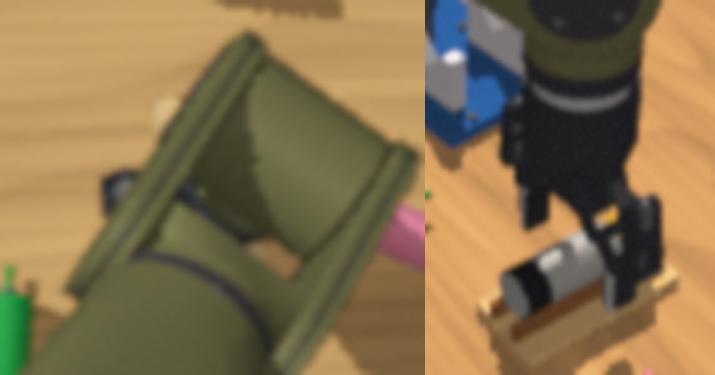

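The fingers straddle the motor, with the near finger at about (620,260) and the far one at (535,205). I'll correct y by -4 mm and close.

Emit:
send_rows:
  series:
    - [0.001, -0.003, 0, 0, 0, 0.005]
    - [0.001, -0.003, 0, 0, 0, 0.005]
    - [0.001, -0.003, 0, 0, 0, 0.005]
    - [0.001, -0.003, 0, 0, 0, 0.005]
    - [0.001, -0.003, 0, 0, 0, 0.005]
    - [0.001, -0.003, 0, 0, 0, 0.005]
    - [0.001, -0.003, 0, 0, 0, 0.005]
    - [0.001, -0.003, 0, 0, 0, 0.005]
  hand: 0.0
  grip_force: 40

```text
t: 3.53
tool_pos: [0.4297, -0.2691, 0.088]
tcp_rot: [[-1.0, -0.028, 0.001], [-0.028, 1.0, 0.002], [-0.001, 0.002, -1.0]]
ft_force: [-1.5, -0.5, -0.4]
grip_width: 0.0421
gripper_force: 0.0
```

Emit:
send_rows:
  series:
    - [0, 0, 0, 0, 0, 0]
    - [0, 0, 0, 0, 0, 0]
    - [0, 0, 0, 0, 0, 0]
    - [0, 0, 0, 0, 0, 0]
    - [0, 0, 0, 0, 0, 0]
    - [0, 0, 0, 0, 0, 0]
    - [0, 0, 0, 0, 0, 0]
    - [0, 0, 0, 0, 0, 0]
  hand: 1

```text
t: 4.2
tool_pos: [0.43, -0.2696, 0.0883]
tcp_rot: [[-1.0, -0.028, 0.002], [-0.028, 1.0, 0.0], [-0.002, 0.0, -1.0]]
ft_force: [0.5, -5.1, 0.7]
grip_width: 0.033
gripper_force: 39.9
```

Emit:
send_rows:
  series:
    - [0, 0, -0.01, 0, 0, 0]
    - [0, 0, -0.025, 0, 0, 0]
    - [0, 0, -0.045, 0, 0, 0]
    - [0, 0, -0.065, 0, 0, 0]
    - [0, 0, -0.085, 0, 0, 0]
    - [0, 0, -0.1, 0, 0, 0]
    - [0, 0, -0.11, 0, 0, 0]
    - [0, 0, -0.11, 0, 0, 0]

```text
t: 4.87
tool_pos: [0.4303, -0.2693, 0.2001]
tcp_rot: [[-1.0, -0.028, 0.004], [-0.028, 1.0, 0.001], [-0.004, 0.001, -1.0]]
ft_force: [-0.2, -0.7, -1.6]
grip_width: 0.0326
gripper_force: 40.3
```

```bash
python3 -c "
from h import *
s=readout.read_state();print(s['tool_pos'],s['grip_width'])
to(.4915,-.0245,.2,97.3)
im=snapshot('side')
cv2.imwrite('pics/g2.png',cv2.resize(im[120:300,200:360],None,fx=3.3,fy=3.3,interpolation=2)[...,::-1])"
```

```text
[ 0.43028205 -0.26926641  0.20011793] 0.032645092259674456
t 4.87 shift [-0.0681  0.2429  0.0006] turn [ 0.0005  0.0041 -0.0991]
```

View pics/g2.png

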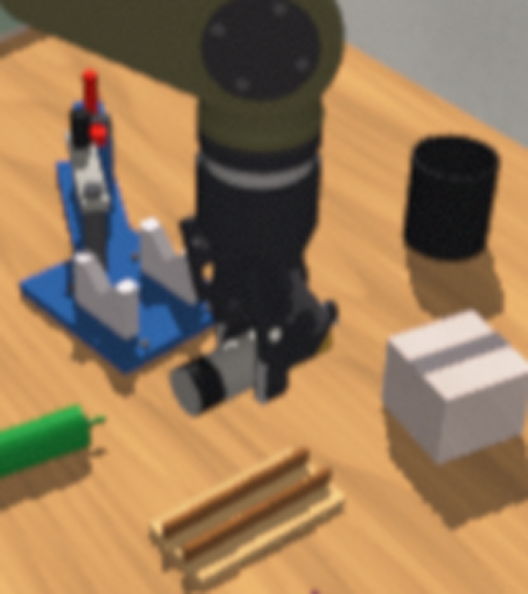

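The motor is held level and the rest is empty. The cap face is at about crop (197,388). Moving over the stand.

Emit:
send_rows:
  series:
    - [-0.006, 0.02, 0, 0, 0, -0.01]
    - [-0.015, 0.055, 0, 0, 0, -0.02]
    - [-0.026, 0.093, 0, 0, 0, -0.04]
    - [-0.037, 0.131, 0, 0, 0, -0.055]
    - [-0.048, 0.17, 0, 0, 0.001, -0.07]
    - [-0.058, 0.208, 0, 0, 0.002, -0.085]
    - [-0.065, 0.233, 0, 0, 0.003, -0.095]
    - [-0.068, 0.243, 0, 0, 0.004, -0.099]

```text
t: 5.58
tool_pos: [0.4898, -0.0211, 0.1965]
tcp_rot: [[-0.991, -0.131, -0.006], [-0.131, 0.991, 0.003], [0.006, 0.004, -1.0]]
ft_force: [1.1, -0.1, -2.6]
grip_width: 0.0328
gripper_force: 40.6
```

```bash
python3 -c "
from h import *
print(plane('side',259.7,237.6,.148),[.3753,-.2708])
snapshot('side');snapshot('side');snapshot('side')
im=snapshot('side')
to(.4915,-.0245,.114,97.3)
cv2.imwrite('pics/g3.png',cv2.resize(im[110:250,180:320],None,fx=4,fy=4,interpolation=2)[...,::-1])"
```

```text
[ 0.3841662  -0.27282444  0.148     ] [0.3753, -0.2708]
t 5.78 shift [-0.0019 -0.      0.0833] turn [ 0.002  -0.0048 -0.0001]
```

View pics/g3.png

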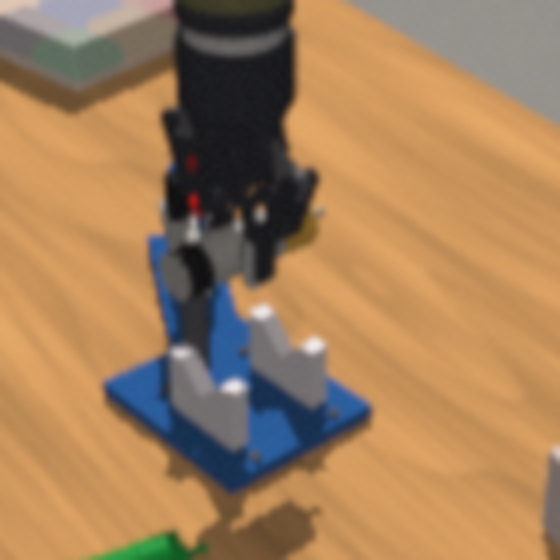

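The motor hangs above and along both plates. The cap face is at about (178,272) in the crop and the shaft tip at (320,211).

```bash
python3 -c "
from h import *
s=readout.read_state();p=s['tool_pos'];print(p)
a=np.radians(7.3);c=np.array([np.cos(a),np.sin(a),0]);n=np.array([-c[1],c[0],0])
q=p-[0,0,.052]
for nm,u,v in(('cap',178,272),('tip',320,211)):
  w=plane('side',180+(u+.5)/4-.5,110+(v+.5)/4-.5,q[2])-q; print(nm,w@c,w@n)
print([(proj('side',q+k*c)-[179.6,109.6])*4 for k in(-.055,.073)])"
```

```text
[ 0.49004531 -0.02482665  0.19733559]
cap -0.04995023841008552 0.004721815438927752
tip 0.07046266300867698 0.0021381096808060674
[array([176.29470898, 277.90253297]), array([324.92815121, 211.05921351])]
```

Emit:
send_rows:
  series:
    - [-0.001, 0, 0.012, 0, -0.002, 0]
    - [-0.002, 0, 0.025, 0.001, -0.004, 0]
    - [-0.002, 0, 0.038, 0.002, -0.005, 0]
    - [-0.002, 0, 0.051, 0.002, -0.005, 0]
    - [-0.002, 0, 0.062, 0.002, -0.005, 0]
    - [-0.002, 0, 0.07, 0.002, -0.005, 0]
    - [-0.002, 0, 0.075, 0.002, -0.005, 0]
    - [-0.002, 0, 0.077, 0.002, -0.005, 0]

```text
t: 6.45
tool_pos: [0.492, -0.0246, 0.1205]
tcp_rot: [[-0.992, -0.126, 0.001], [-0.126, 0.992, 0.0], [-0.001, 0.0, -1.0]]
ft_force: [-0.6, -0.4, -3.3]
grip_width: 0.0331
gripper_force: 40.6
```

Emit:
send_rows:
  series:
    - [0, 0, 0.0, 0, 0, 0]
    - [0, 0, 0.0, 0, 0, 0]
    - [0, 0, 0.001, 0, 0, 0]
    - [0, 0, 0.001, 0, 0, 0]
    - [0, 0, 0.002, 0, 0, 0]
    - [0, 0, 0.002, 0, 0, 0]
    - [0, 0, 0.002, 0, 0, 0]
    - [0, 0, 0.002, 0, 0, 0]

```text
t: 7.12
tool_pos: [0.4925, -0.0241, 0.1196]
tcp_rot: [[-0.992, -0.127, 0.003], [-0.127, 0.992, 0.0], [-0.003, -0.0, -1.0]]
ft_force: [0.2, -0.9, -3.5]
grip_width: 0.0325
gripper_force: 40.6
```

Emit:
send_rows:
  series:
    - [0, 0, 0.001, 0, 0, 0]
    - [0, 0, 0.001, 0, 0, 0]
    - [0, 0, 0.002, 0, 0, 0]
    - [0, 0, 0.002, 0, 0, 0]
    - [0, 0, 0.003, 0, 0, 0]
    - [0, 0, 0.003, 0, 0, 0]
    - [0, 0, 0.003, 0, 0, 0]
    - [0, 0, 0.003, 0, 0, 0]

```text
t: 7.78
tool_pos: [0.4932, -0.0242, 0.1178]
tcp_rot: [[-0.992, -0.127, 0.004], [-0.127, 0.992, 0.0], [-0.004, -0.0, -1.0]]
ft_force: [-2.8, 0.3, 6.5]
grip_width: 0.0329
gripper_force: 43.6
```

Emit:
send_rows:
  series:
    - [0, 0, 0.001, 0, 0, 0]
    - [0, 0, 0.001, 0, 0, 0]
    - [0, 0, 0.002, 0, 0, 0]
    - [0, 0, 0.002, 0, 0, 0]
    - [0, 0, 0.002, 0, 0, 0]
    - [0, 0, 0.002, 0, 0, 0]
    - [0, 0, 0.002, 0, 0, 0]
    - [0, 0, 0.002, 0, 0, 0]

```text
t: 8.45
tool_pos: [0.4938, -0.0244, 0.1171]
tcp_rot: [[-0.992, -0.127, 0.005], [-0.127, 0.992, -0.0], [-0.005, -0.001, -1.0]]
ft_force: [-6.1, -1.3, 13.2]
grip_width: 0.0327
gripper_force: 46.2
```

```bash
python3 -c "
from h import *
s=readout.read_state();print(s['ft_force'],s['moment'],s['tcp_rot'].T@s['moment'])
im=snapshot('side')
cv2.imwrite('pics/g4.png',cv2.resize(im[140:240,190:290],None,fx=5.5,fy=5.5,interpolation=2)[...,::-1])"
```

```text
[-6.12177036 -1.34066042 13.19444744] [0.5826512  0.77648395 0.28507486] [-0.67807777  0.69574845 -0.28252796]
```

View pics/g4.png

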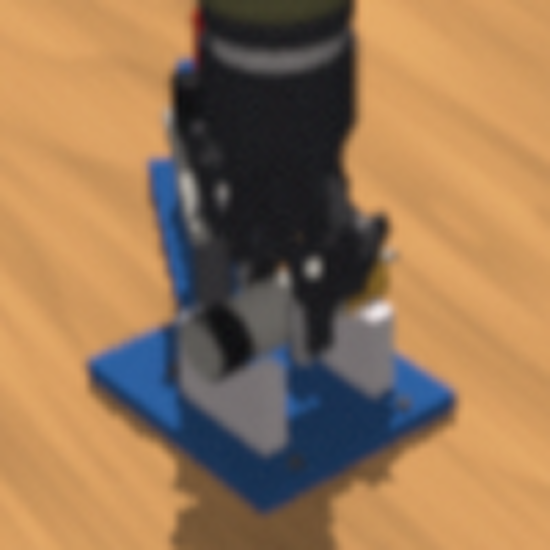

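The cap face is at (210,345) and rests at plate B. I'll compare that with where a seated cap should appear.

```bash
python3 -c "
from h import *
a=np.radians(7.3);c=np.array([np.cos(a),np.sin(a),0]);n=np.array([-c[1],c[0],0]);O=np.array([.4915,-.0245,0])
f=lambda x,y,z:(proj('side',O+c*x+n*y+[0,0,z])-[189.9,139.9])*5.5
print('seated cap',f(-.055,0,.062),'+5y',f(-.055,.005,.062),'+5z',f(-.055,0,.067),'+5x',f(-.05,0,.062))
print('tip',f(.073,0,.062))
for x in(-.036,.036):
  for y in(-.028,.028): print('horn',x,y,f(x,y,.06))"
```

```text
seated cap [195.79860916 356.61482809] +5y [189.61316057 352.0152457 ] +5z [195.35585697 348.42369863] +5x [203.88780325 352.61611796]
tip [390.98731163 260.12770811]
horn -0.036 -0.028 [261.91036324 370.56257241]
horn -0.036 0.028 [192.14907846 319.80174492]
horn 0.036 -0.028 [372.98752684 314.03519958]
horn 0.036 0.028 [302.17667669 266.71182285]
```

Emit:
send_rows:
  series:
    - [0, 0, 0, 0, 0, 0]
    - [0, 0, 0, 0, 0, 0]
    - [0, 0, 0, 0, 0, 0]
    - [0, 0, 0, 0, 0, 0]
    - [0, 0, 0, 0, 0, 0]
    - [0, 0, 0, 0, 0, 0]
    - [0, 0, 0, 0, 0, 0]
    - [0, 0, 0, 0, 0, 0]
  hand: 0.15
  grip_force: 20

```text
t: 9.17
tool_pos: [0.4939, -0.0253, 0.1173]
tcp_rot: [[-0.992, -0.128, 0.005], [-0.128, 0.992, -0.002], [-0.005, -0.003, -1.0]]
ft_force: [-6.4, -6.2, 13.4]
grip_width: 0.0363
gripper_force: 9.7
```

Emit:
send_rows:
  series:
    - [0, 0, 0, 0, 0, 0]
    - [0, 0, 0, 0, 0, 0]
    - [0, 0, 0, 0, 0, 0]
    - [0, 0, 0, 0, 0, 0]
    - [0, 0, 0, 0, 0, 0]
    - [0, 0, 0, 0, 0, 0]
    - [0, 0, 0, 0, 0, 0]
    - [0, 0, 0, 0, 0, 0]
  hand: -0.15

```text
t: 9.83
tool_pos: [0.4953, -0.0275, 0.118]
tcp_rot: [[-0.992, -0.128, 0.009], [-0.128, 0.992, -0.008], [-0.008, -0.009, -1.0]]
ft_force: [-1.6, -16.4, 10.6]
grip_width: 0.049
gripper_force: 8.4
```

```bash
python3 -c "
from h import *
s=readout.read_state();print(s['ft_force'],s['moment'],s['tool_pos'])
to(.4915,-.0245,.2,97.3)"
```

```text
[ -1.57628459 -16.43208928  10.59261753] [-1.5104926   0.23247371  0.12909576] [ 0.49529035 -0.02750011  0.11795556]
t 9.83 shift [ 0.0027  0.0027 -0.0821] turn [-0.0088  0.0081  0.001 ]
```

A finger back touches the pivot side at 49 mm opening. I'll close to about 42 mm and lift.

Emit:
send_rows:
  series:
    - [0, 0, 0, 0, 0, 0]
    - [0, 0, 0, 0, 0, 0]
    - [0, 0, 0, 0, 0, 0]
    - [0, 0, 0, 0, 0, 0]
    - [0, 0, 0, 0, 0, 0]
    - [0, 0, 0, 0, 0, 0]
    - [0, 0, 0, 0, 0, 0]
    - [0, 0, 0, 0, 0, 0]
  hand: 0.03

```text
t: 10.5
tool_pos: [0.4954, -0.0254, 0.1181]
tcp_rot: [[-0.992, -0.127, 0.009], [-0.127, 0.992, -0.003], [-0.009, -0.004, -1.0]]
ft_force: [-1.9, -4.9, 12.7]
grip_width: 0.0415
gripper_force: 6.7
```

```bash
python3 -c "
from h import *
s=readout.read_state();print(s['ft_force'],s['moment'],s['tool_pos'],s['grip_width'])
im=snapshot('side')
cv2.imwrite('pics/g5.png',cv2.resize(im[140:240,190:290],None,fx=5.5,fy=5.5,interpolation=2)[...,::-1])"
```

```text
[-1.926844   -4.86941861 12.70038666] [-0.09274306  0.19323039  0.06521589] [ 0.49535717 -0.02543867  0.1181257 ] 0.04145987719389943
```

View pics/g5.png

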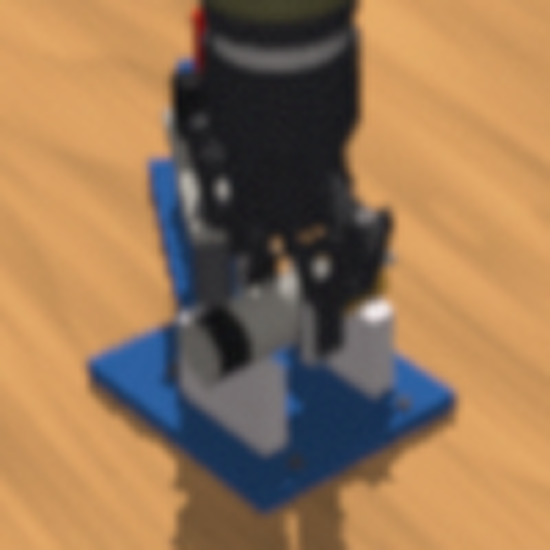

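The motor lies in the notches with its cap at (208,347), and the fingers are off it. I'll lift straight up.

Emit:
send_rows:
  series:
    - [0, 0, -0.004, 0, 0, 0]
    - [0, 0, -0.01, 0, 0, 0]
    - [0, 0, -0.02, 0, 0, 0]
    - [0, 0, -0.035, 0, 0, 0]
    - [0, 0, -0.055, 0, 0, 0]
    - [0, 0, -0.075, 0, 0, 0]
    - [0, 0, -0.095, 0, 0, 0]
    - [0, 0, -0.11, 0, 0, 0]

```text
t: 11.22
tool_pos: [0.4924, -0.024, 0.2266]
tcp_rot: [[-0.992, -0.127, 0.004], [-0.127, 0.992, -0.0], [-0.004, -0.001, -1.0]]
ft_force: [0.3, -0.2, -0.3]
grip_width: 0.0415
gripper_force: 0.0
```

```bash
python3 -c "
from h import *
s=readout.read_state();print(s['ft_force'],s['tool_pos'])
a=np.radians(7.3);c=np.array([np.cos(a),np.sin(a),0]);n=np.array([-c[1],c[0],0]);O=np.array([.4915,-.0245,0])
f=lambda nm,x,y,z:proj(nm,O+c*x+n*y+[0,0,z])
for nm in('side','top'):
  im=snapshot(nm);cv2.imwrite(f'pics/{nm}6.png',im[...,::-1])
  h=cv2.cvtColor(im,cv2.COLOR_RGB2HSV)
  for k,lo,hi in(('brass',(20,140,90),(32,255,255)),('black',(0,0,0),(180,255,45)),('red',(0,170,90),(6,255,255))):
    m=cv2.inRange(h,lo,hi);x0,y0=f(nm,0,.06,.08).astype(int)
    r=m*0;r[y0-45:y0+45,x0-70:x0+70]=1
    N,_,st,ce=cv2.connectedComponentsWithStats(m*r)
    print(nm,k,[(st[i].tolist(),ce[i].round(1).tolist()) for i in range(1,N) if st[i,4]>8])
  print('exp brass',f(nm,.0465,0,.062),'cap',f(nm,-.0475,0,.062),'capface',f(nm,-.055,0,.062),f(nm,-.055,.017,.062),f(nm,-.055,-.017,.062))
to(.561,.171,.2,157.3)
"
```

```text
[ 0.27362403 -0.20046626 -0.29479248] [ 0.49238382 -0.0239761   0.2265831 ]
side brass [([250, 185, 9, 10, 45], [254.2, 188.7])]
side black [([224, 137, 35, 33, 519], [241.7, 148.5]), ([222, 154, 5, 11, 50], [223.9, 158.9]), ([228, 196, 7, 12, 49], [230.9, 201.4])]
side red [([226, 148, 3, 6, 13], [227.1, 150.5]), ([227, 158, 3, 5, 14], [228.1, 159.9]), ([157, 170, 6, 12, 54], [159.1, 176.5])]
exp brass [253.99391757 190.65361102] cap [227.7031618  203.64985144] capface [225.49974712 204.73905965] [221.70238354 201.91528925] [229.37278415 207.61910185]
top brass []
top black [([192, 178, 5, 6, 20], [194.0, 180.6]), ([216, 186, 3, 3, 9], [217.0, 187.0]), ([230, 189, 16, 3, 29], [238.7, 190.3]), ([237, 201, 10, 5, 39], [241.4, 203.2]), ([240, 222, 6, 4, 11], [243.0, 223.4])]
top red [([171, 165, 12, 7, 28], [175.5, 167.5]), ([187, 171, 6, 5, 16], [189.2, 173.1]), ([149, 231, 3, 5, 13], [149.8, 233.2])]
exp brass [236.97806181 174.58309645] cap [241.57711818 204.42477639] capface [241.94720906 206.82616758] [236.48425359 207.67145403] [247.40781295 205.98124498]
t 11.32 shift [-0.0914  0.1851  0.0285] turn [-0.0063  0.0068 -1.0471]
```

The motor is seated: the brass and cap masks are within about 3 mm of the expected pixels, and the strap hasn't moved. Now the bolt.

Emit:
send_rows:
  series:
    - [-0.009, 0.018, 0, 0, 0, -0.11]
    - [-0.018, 0.037, 0, 0, 0, -0.22]
    - [-0.027, 0.056, 0, 0, 0, -0.33]
    - [-0.037, 0.074, 0, 0, 0, -0.44]
    - [-0.046, 0.092, 0, 0, 0, -0.55]
    - [-0.055, 0.11, 0, 0, 0, -0.66]
    - [-0.064, 0.13, 0, 0, 0, -0.77]
    - [-0.073, 0.148, 0, 0, 0, -0.88]

```text
t: 11.98
tool_pos: [0.5452, 0.1331, 0.2229]
tcp_rot: [[-0.529, -0.848, 0.0], [-0.848, 0.529, -0.0], [0.0, -0.0, -1.0]]
ft_force: [0.8, -0.4, -0.4]
grip_width: 0.0416
gripper_force: 0.0
```

```bash
python3 -c "
from h import *
to(.561,.171,.215,157.3)"
```

```text
t 11.98 shift [-0.0405  0.0067  0.0079] turn [-1.000e-04 -1.000e-04 -1.616e-01]
```

Emit:
send_rows:
  series:
    - [-0.01, 0.002, 0.002, 0, 0, -0.05]
    - [-0.02, 0.003, 0.004, 0, 0, -0.1]
    - [-0.03, 0.005, 0.006, 0, 0, -0.16]
    - [-0.037, 0.006, 0.008, 0, 0, -0.162]
    - [-0.04, 0.006, 0.008, 0, 0, -0.162]
    - [-0.04, 0.006, 0.008, 0, 0, -0.162]
    - [-0.04, 0.006, 0.008, 0, 0, -0.162]
    - [-0.04, 0.006, 0.008, 0, 0, -0.162]

```text
t: 12.65
tool_pos: [0.5621, 0.1685, 0.2166]
tcp_rot: [[-0.392, -0.92, 0.002], [-0.92, 0.392, -0.0], [-0.001, -0.002, -1.0]]
ft_force: [0.4, -0.7, 0.7]
grip_width: 0.0415
gripper_force: 0.0
```

```bash
python3 -c "
from h import *
print(readout.read_state()['tool_pos'])
to(.561,.171,.171,157.3)"
```

```text
[0.56205476 0.16851538 0.2166299 ]
t 12.65 shift [-0.0018  0.002   0.0456] turn [-0.0023  0.0008 -0.0063]
```

Emit:
send_rows:
  series:
    - [-0.001, 0.001, 0.006, 0, 0, -0.006]
    - [-0.002, 0.002, 0.014, 0, 0, -0.006]
    - [-0.002, 0.002, 0.022, 0, 0, -0.006]
    - [-0.002, 0.002, 0.03, 0, 0, -0.006]
    - [-0.002, 0.002, 0.037, 0, 0, -0.006]
    - [-0.002, 0.002, 0.042, 0, 0, -0.006]
    - [-0.002, 0.002, 0.045, 0, 0, -0.006]
    - [-0.002, 0.002, 0.045, 0, 0, -0.006]

```text
t: 13.32
tool_pos: [0.5608, 0.1715, 0.1705]
tcp_rot: [[-0.385, -0.923, 0.001], [-0.923, 0.385, -0.0], [-0.0, -0.001, -1.0]]
ft_force: [0.2, -0.4, 0.7]
grip_width: 0.0415
gripper_force: 0.0
```

Emit:
send_rows:
  series:
    - [0, 0, 0, 0, 0, 0]
    - [0, 0, 0, 0, 0, 0]
    - [0, 0, 0, 0, 0, 0]
    - [0, 0, 0, 0, 0, 0]
    - [0, 0, 0, 0, 0, 0]
    - [0, 0, 0, 0, 0, 0]
    - [0, 0, 0, 0, 0, 0]
    - [0, 0, 0, 0, 0, 0]
  hand: 1
  grip_force: 30

```text
t: 13.98
tool_pos: [0.5628, 0.1711, 0.1725]
tcp_rot: [[-0.385, -0.923, 0.007], [-0.923, 0.385, -0.001], [-0.002, -0.007, -1.0]]
ft_force: [6.0, -2.9, -4.0]
grip_width: 0.0148
gripper_force: 30.8
```

```bash
python3 -c "
from h import *
s=readout.read_state();print(s['tool_pos'],s['grip_width'],s['ft_force'])
to(s['tool_pos'][0]+.034*.386,s['tool_pos'][1]+.034*.9225,s['tool_pos'][2],157.3)"
```

```text
[0.56277114 0.17107044 0.17252007] 0.01484469342605454 [ 6.04064327 -2.89377577 -4.01179095]
t 13.98 shift [-0.034  -0.      0.0001] turn [-0.007   0.0024  0.0006]
```

Emit:
send_rows:
  series:
    - [-0.003, -0.001, 0, 0, 0, 0]
    - [-0.007, -0.001, 0, 0, 0, 0]
    - [-0.012, -0.001, 0, 0, 0, 0]
    - [-0.017, -0.001, 0, 0, 0, 0]
    - [-0.022, -0.001, 0, 0, 0, 0]
    - [-0.026, -0.001, 0, 0, 0, 0]
    - [-0.029, -0.001, 0, 0, 0, 0]
    - [-0.03, -0.001, 0, 0, 0, 0]

```text
t: 14.65
tool_pos: [0.5743, 0.1982, 0.1724]
tcp_rot: [[-0.384, -0.923, 0.003], [-0.923, 0.384, -0.004], [0.003, -0.004, -1.0]]
ft_force: [-0.1, -12.0, 4.7]
grip_width: 0.0151
gripper_force: 31.5
```

Emit:
send_rows:
  series:
    - [-0.001, 0, 0, 0, 0, 0]
    - [-0.001, 0, 0, 0, 0, 0]
    - [-0.002, 0, 0, 0, 0, 0]
    - [-0.002, 0, 0, 0, 0, 0]
    - [-0.003, 0, 0, 0, 0, 0]
    - [-0.003, 0, 0, 0, 0, 0]
    - [-0.003, 0, 0, 0, 0, 0]
    - [-0.003, 0, 0, 0, 0, 0]

```text
t: 15.32
tool_pos: [0.5746, 0.1986, 0.1724]
tcp_rot: [[-0.385, -0.923, -0.0], [-0.923, 0.385, -0.008], [0.008, -0.003, -1.0]]
ft_force: [-3.5, -16.5, 7.6]
grip_width: 0.0149
gripper_force: 31.8
```

The bolt travelled 29.9 mm and hit its stop, so it is fully out. Releasing and lifting.

Emit:
send_rows:
  series:
    - [0, 0, 0, 0, 0, 0]
    - [0, 0, 0, 0, 0, 0]
    - [0, 0, 0, 0, 0, 0]
    - [0, 0, 0, 0, 0, 0]
    - [0, 0, 0, 0, 0, 0]
    - [0, 0, 0, 0, 0, 0]
    - [0, 0, 0, 0, 0, 0]
    - [0, 0, 0, 0, 0, 0]
  hand: 0.03

```text
t: 15.98
tool_pos: [0.5748, 0.2018, 0.1717]
tcp_rot: [[-0.385, -0.923, 0.002], [-0.923, 0.385, 0.0], [-0.001, -0.002, -1.0]]
ft_force: [0.3, -0.3, -0.2]
grip_width: 0.0412
gripper_force: 0.0
```

Emit:
send_rows:
  series:
    - [0, 0, -0.004, 0, 0, 0]
    - [0, 0, -0.01, 0, 0, 0]
    - [0, 0, -0.018, 0, 0, 0]
    - [0, 0, -0.026, 0, 0, 0]
    - [0, 0, -0.034, 0, 0, 0]
    - [0, 0, -0.042, 0, 0, 0]
    - [0, 0, -0.05, 0, 0, 0]
    - [0, 0, -0.055, 0, 0, 0]

```text
t: 16.65
tool_pos: [0.5752, 0.2017, 0.2286]
tcp_rot: [[-0.385, -0.923, 0.005], [-0.923, 0.385, 0.001], [-0.002, -0.004, -1.0]]
ft_force: [0.3, 0.5, -0.6]
grip_width: 0.0412
gripper_force: 0.0
```

```bash
python3 -c "
from h import *
s=readout.read_state();print(s['tool_pos'],s['grip_width'])
for nm in('side','top'):
  im=snapshot(nm);cv2.imwrite(f'pics/{nm}7.png',im[...,::-1]);h=cv2.cvtColor(im,cv2.COLOR_RGB2HSV)
  m=cv2.inRange(h,(0,170,90),(6,255,255));N,_,st,ce=cv2.connectedComponentsWithStats(m)
  print(nm,[(st[i].tolist(),ce[i].round(1).tolist()) for i in range(1,N) if st[i,4]>6])
  print(proj(nm,[.5745,.199,.1105]),proj(nm,[.5628,.171,.1105]))
to(.515,.1085,.228,157.3)"
```

```text
[0.57518485 0.20173452 0.22858235] 0.04123163562508602
side [([224, 137, 5, 17, 51], [225.9, 144.3]), ([146, 163, 17, 19, 150], [154.4, 172.4])]
[225.89151249 142.00549039] [227.16017034 146.49318206]
top [([171, 166, 12, 6, 26], [176.6, 168.4]), ([120, 233, 6, 6, 35], [122.6, 235.4]), ([426, 343, 5, 4, 18], [427.8, 344.5])]
[163.98578219 161.92392249] [173.32487463 165.51689991]
t 16.75 shift [1.094e-01 1.980e-02 1.000e-04] turn [-0.0046  0.0027  0.0006]
```

Emit:
send_rows:
  series:
    - [0.01, 0.002, 0, 0, 0, 0]
    - [0.028, 0.005, 0, 0, 0, 0]
    - [0.05, 0.009, 0, 0, 0, 0]
    - [0.072, 0.013, 0, 0, 0, 0]
    - [0.092, 0.017, 0, 0, 0, 0]
    - [0.105, 0.019, 0, 0, 0, 0]
    - [0.109, 0.02, 0, 0, 0, 0]
    - [0.109, 0.02, 0, 0, 0, 0]

```text
t: 17.42
tool_pos: [0.5137, 0.108, 0.2263]
tcp_rot: [[-0.387, -0.922, 0.002], [-0.922, 0.387, 0.0], [-0.001, -0.002, -1.0]]
ft_force: [0.7, -0.6, 0.1]
grip_width: 0.0413
gripper_force: 0.0
```

```bash
python3 -c "
from h import *
print(readout.read_state()['tool_pos'])
to(.515,.1085,.172,157.3)"
```

```text
[0.51370218 0.1080175  0.22626213]
t 17.42 shift [-0.0009 -0.0009  0.0543] turn [-0.002   0.001  -0.0008]
```

Emit:
send_rows:
  series:
    - [0, 0, 0.008, 0, 0, 0]
    - [-0.001, -0.001, 0.017, 0, 0, 0]
    - [-0.001, -0.001, 0.027, 0, 0, 0]
    - [-0.001, -0.001, 0.037, 0, 0, 0]
    - [-0.001, -0.001, 0.045, 0, 0, 0]
    - [-0.001, -0.001, 0.051, 0, 0, 0]
    - [-0.001, -0.001, 0.054, 0, 0, 0]
    - [-0.001, -0.001, 0.054, 0, 0, 0]

```text
t: 18.08
tool_pos: [0.5152, 0.1093, 0.1713]
tcp_rot: [[-0.385, -0.923, 0.001], [-0.923, 0.385, -0.0], [-0.0, -0.001, -1.0]]
ft_force: [-0.8, 0.1, 0.8]
grip_width: 0.0418
gripper_force: 0.0
```

Emit:
send_rows:
  series:
    - [0, 0, 0, 0, 0, 0]
    - [0, 0, 0, 0, 0, 0]
    - [0, 0, 0, 0, 0, 0]
    - [0, 0, 0, 0, 0, 0]
    - [0, 0, 0, 0, 0, 0]
    - [0, 0, 0, 0, 0, 0]
    - [0, 0, 0, 0, 0, 0]
    - [0, 0, 0, 0, 0, 0]
  hand: 0.42
  grip_force: 20

```text
t: 18.75
tool_pos: [0.5157, 0.1093, 0.1726]
tcp_rot: [[-0.385, -0.923, 0.003], [-0.923, 0.385, 0.0], [-0.001, -0.002, -1.0]]
ft_force: [0.5, -0.2, -0.1]
grip_width: 0.0247
gripper_force: 0.0
```

```bash
python3 -c "
from h import *
s=readout.read_state();p,R=s['tool_pos'],s['tcp_rot'];print(p,s['grip_width'],s['ft_force'])
# arc rows: tool-frame shift and turn per swing angle, pivot
P=np.array([.484,.0345]); 
for k in range(0,151,6):
  a=np.radians(67.3-k); q=np.r_[P+.08*np.array([np.cos(a),np.sin(a)]),p[2]]
  print(k,(R.T@(q-p)).round(4), round(np.radians(k),3))"
```

```text
[0.51571336 0.10929673 0.17262656] 0.02472679967639512 [ 0.47018024 -0.2313906  -0.10628309]
0 [ 0.0012  0.0004 -0.    ] 0.0
6 [ 0.0017 -0.008   0.    ] 0.105
12 [ 0.003  -0.0162  0.    ] 0.209
18 [ 0.0052 -0.0243  0.0001] 0.314
24 [ 0.0082 -0.0321  0.0001] 0.419
30 [ 0.012  -0.0396  0.0001] 0.524
36 [ 0.0165 -0.0466  0.0001] 0.628
42 [ 0.0218 -0.0531  0.0001] 0.733
48 [ 0.0277 -0.059   0.0001] 0.838
54 [ 0.0343 -0.0643  0.0001] 0.942
60 [ 0.0413 -0.0689  0.0001] 1.047
66 [ 0.0487 -0.0727  0.0001] 1.152
72 [ 0.0566 -0.0757  0.0001] 1.257
78 [ 0.0647 -0.0778  0.0001] 1.361
84 [ 0.0729 -0.0791  0.0001] 1.466
90 [ 0.0813 -0.0796  0.0001] 1.571
96 [ 0.0897 -0.0791  0.0001] 1.676
102 [ 0.0979 -0.0778  0.0001] 1.78
108 [ 1.06e-01 -7.56e-02  1.00e-04] 1.885
114 [ 0.1138 -0.0726  0.    ] 1.99
120 [ 0.1213 -0.0688  0.    ] 2.094
126 [ 0.1283 -0.0643  0.    ] 2.199
132 [ 0.1348 -0.059  -0.    ] 2.304
138 [ 0.1407 -0.0531 -0.    ] 2.409
144 [ 1.46e-01 -4.65e-02 -1.00e-04] 2.513
150 [ 1.505e-01 -3.950e-02 -1.000e-04] 2.618
```

Emit:
send_rows:
  series:
    - [0.0006, -0.005, 0, 0, 0, 0.07]
    - [0.0015, -0.011, 0, 0, 0, 0.14]
    - [0.0025, -0.0166, 0, 0, 0, 0.209]
    - [0.004, -0.022, 0, 0, 0, 0.279]
    - [0.0058, -0.0274, 0, 0, 0, 0.349]
    - [0.008, -0.0325, 0, 0, 0, 0.419]
    - [0.0104, -0.0376, 0, 0, 0, 0.489]
    - [0.0132, -0.0424, 0, 0, 0, 0.559]

```text
t: 19.42
tool_pos: [0.5498, 0.0811, 0.1725]
tcp_rot: [[-0.818, -0.575, 0.002], [-0.575, 0.818, 0.001], [-0.003, -0.0, -1.0]]
ft_force: [-0.1, 1.9, -0.2]
grip_width: 0.0248
gripper_force: 0.9
```

```bash
cat >> h.py <<'E'
def arc():
    s=readout.read_state();p=s['tool_pos'];d=p[:2]-[.484,.0345];R=s['tcp_rot']
    print("t",s['t'],"r",np.hypot(*d),"ang",67.3-np.degrees(np.arctan2(d[1],d[0])),"yaw",157.3-np.degrees(np.arctan2(R[1,1],R[0,1])),s['ft_force'],s['grip_width'])
E
python3 -c "
from h import *
arc()
im=snapshot('top');cv2.imwrite('pics/top8.png',im[...,::-1])"
```

```text
t 19.4167 r 0.0806536548321952 ang 32.001191188076454 yaw 32.19623220005218 [-0.08084098  1.91742131 -0.19233359] 0.024844001293488627
```

Emit:
send_rows:
  series:
    - [0.0004, -0.0056, 0, 0, 0, 0.07]
    - [0.001, -0.0111, 0, 0, 0, 0.14]
    - [0.002, -0.0166, 0, 0, 0, 0.209]
    - [0.0034, -0.0221, 0, 0, 0, 0.279]
    - [0.005, -0.0274, 0, 0, 0, 0.349]
    - [0.0072, -0.0325, 0, 0, 0, 0.419]
    - [0.0097, -0.0376, 0, 0, 0, 0.489]
    - [0.0125, -0.0424, 0, 0, 0, 0.559]

```text
t: 20.13
tool_pos: [0.564, 0.0391, 0.1725]
tcp_rot: [[-0.998, -0.055, 0.002], [-0.055, 0.998, 0.001], [-0.002, 0.001, -1.0]]
ft_force: [-0.2, 1.7, 0.2]
grip_width: 0.0249
gripper_force: 0.8
```

Emit:
send_rows:
  series:
    - [0.0002, -0.0056, 0, 0, 0, 0.07]
    - [0.0008, -0.0111, 0, 0, 0, 0.14]
    - [0.0017, -0.0166, 0, 0, 0, 0.209]
    - [0.0031, -0.0221, 0, 0, 0, 0.279]
    - [0.0048, -0.0274, 0, 0, 0, 0.349]
    - [0.0069, -0.0325, 0, 0, 0, 0.419]
    - [0.0094, -0.0376, 0, 0, 0, 0.489]
    - [0.0122, -0.0424, 0, 0, 0, 0.559]

```text
t: 20.8
tool_pos: [0.554, -0.0039, 0.1725]
tcp_rot: [[-0.876, 0.483, 0.002], [0.483, 0.876, 0.001], [-0.001, 0.002, -1.0]]
ft_force: [0.4, 1.9, -0.2]
grip_width: 0.0247
gripper_force: 0.7
```

```bash
python3 -c "
from h import *
arc()"
```

```text
t 20.8 r 0.07980947182160446 ang 96.03206653754091 yaw 96.16270178736298 [ 0.426831    1.93258717 -0.19014725] 0.024704709701212916
```

Emit:
send_rows:
  series:
    - [0.0002, -0.0056, 0, 0, 0, 0.07]
    - [0.0008, -0.0111, 0, 0, 0, 0.14]
    - [0.0017, -0.0166, 0, 0, 0, 0.209]
    - [0.0031, -0.0221, 0, 0, 0, 0.279]
    - [0.0048, -0.0274, 0, 0, 0, 0.349]
    - [0.0069, -0.0325, 0, 0, 0, 0.419]
    - [0.0094, -0.0376, 0, 0, 0, 0.489]
    - [0.0122, -0.0424, 0, 0, 0, 0.559]

```text
t: 21.47
tool_pos: [0.5231, -0.0352, 0.1727]
tcp_rot: [[-0.486, 0.874, 0.003], [0.874, 0.486, 0.001], [-0.001, 0.003, -1.0]]
ft_force: [1.1, 1.3, -0.8]
grip_width: 0.0248
gripper_force: 0.7
```

Emit:
send_rows:
  series:
    - [0.0001, -0.004, 0, 0, 0, 0.05]
    - [0.0004, -0.008, 0, 0, 0, 0.1]
    - [0.0009, -0.012, 0, 0, 0, 0.15]
    - [0.0016, -0.016, 0, 0, 0, 0.2]
    - [0.0025, -0.02, 0, 0, 0, 0.25]
    - [0.0036, -0.0236, 0, 0, 0, 0.3]
    - [0.0049, -0.0274, 0, 0, 0, 0.35]
    - [0.0059, -0.03, 0, 0, 0, 0.385]

```text
t: 22.13
tool_pos: [0.4946, -0.0446, 0.1728]
tcp_rot: [[-0.124, 0.992, 0.005], [0.992, 0.124, 0.001], [0.0, 0.005, -1.0]]
ft_force: [10.2, 4.9, -4.5]
grip_width: 0.0246
gripper_force: 5.3
```

```bash
python3 -c "
from h import *
arc()"
```

```text
t 22.1333 r 0.07976124298983887 ang 149.69584305052524 yaw 150.19766612269524 [10.1648797   4.87987234 -4.52924617] 0.02459850492214744
```

Emit:
send_rows:
  series:
    - [0, -0.001, 0, 0, 0, 0]
    - [0, -0.001, 0, 0, 0, 0]
    - [0, -0.002, 0, 0, 0, 0]
    - [0, -0.002, 0, 0, 0, 0]
    - [0, -0.002, 0, 0, 0, 0]
    - [0, -0.002, 0, 0, 0, 0]
    - [0, -0.002, 0, 0, 0, 0]
    - [0, -0.002, 0, 0, 0, 0]

```text
t: 22.8
tool_pos: [0.4942, -0.0446, 0.1729]
tcp_rot: [[-0.126, 0.992, 0.01], [0.992, 0.126, 0.001], [-0.0, 0.01, -1.0]]
ft_force: [11.1, 2.3, -6.8]
grip_width: 0.0247
gripper_force: 5.5
```

```bash
python3 -c "
from h import *
arc()"
```

```text
t 22.8 r 0.0797188834275015 ang 149.9198858302911 yaw 150.07669186537086 [11.06633798  2.29010986 -6.76024361] 0.02470818596639054
```

The strap is against its end stop: 11 N with no motion. Opening and lifting.

Emit:
send_rows:
  series:
    - [0, 0.001, 0, 0, 0, 0]
    - [0, 0.002, 0, 0, 0, 0]
    - [0, 0.002, 0, 0, 0, 0]
    - [0, 0.002, 0, 0, 0, 0]
    - [0, 0.002, 0, 0, 0, 0]
    - [0, 0.002, 0, 0, 0, 0]
    - [0, 0.002, 0, 0, 0, 0]
    - [0, 0.002, 0, 0, 0, 0]
  hand: 0.03

```text
t: 23.47
tool_pos: [0.4941, -0.0449, 0.1725]
tcp_rot: [[-0.125, 0.992, 0.003], [0.992, 0.125, 0.0], [-0.0, 0.003, -1.0]]
ft_force: [0.3, 0.1, -0.4]
grip_width: 0.0415
gripper_force: 0.0
```

Emit:
send_rows:
  series:
    - [0, 0, -0.004, 0, 0, 0]
    - [0, 0, -0.015, 0, 0, 0]
    - [0, 0, -0.03, 0, 0, 0]
    - [0, 0, -0.05, 0, 0, 0]
    - [0, 0, -0.075, 0, 0, 0]
    - [0, 0, -0.1, 0, 0, 0]
    - [0, 0, -0.12, 0, 0, 0]
    - [0, 0, -0.13, 0, 0, 0]

```text
t: 24.13
tool_pos: [0.4949, -0.0451, 0.3072]
tcp_rot: [[-0.125, 0.992, 0.009], [0.992, 0.125, -0.001], [-0.002, 0.009, -1.0]]
ft_force: [0.6, -0.5, 0.2]
grip_width: 0.0413
gripper_force: 0.0
```

```bash
python3 -c "
from h import *
arc()
to(.44,-.3,.3,7.3)"
```

```text
t 24.1333 r 0.08031927198930267 ang 149.52772510818608 yaw 150.13464896176433 [ 0.62259702 -0.50593232  0.24321361] 0.04125296519697086
t 24.13 shift [-0.2461 -0.0863  0.007 ] turn [ 0.0086  0.0023 -0.0024]
```

Clearing the view, then a final check.

Emit:
send_rows:
  series:
    - [-0.03, -0.01, 0, 0, 0, 0]
    - [-0.06, -0.021, 0, 0, 0, 0]
    - [-0.09, -0.032, 0, 0, 0, 0]
    - [-0.12, -0.043, 0, 0, 0, 0]
    - [-0.15, -0.054, 0, 0, 0, 0]
    - [-0.18, -0.065, 0, 0, 0, 0]
    - [-0.21, -0.075, 0, 0, 0, 0]
    - [-0.245, -0.086, 0, 0, 0, 0]

```text
t: 24.8
tool_pos: [0.4383, -0.2997, 0.3024]
tcp_rot: [[-0.125, 0.992, 0.003], [0.992, 0.125, 0.001], [0.0, 0.003, -1.0]]
ft_force: [0.6, 0.3, -0.2]
grip_width: 0.0414
gripper_force: 0.0
```

```bash
python3 -c "
from h import *
a,b=snapshot('top'),snapshot('side')
A=cv2.resize(a[140:240,150:270],None,fx=3.6,fy=3.6,interpolation=2)
B=cv2.resize(b[130:235,190:290],None,fx=360/105,fy=360/105,interpolation=2)
cv2.imwrite('pics/final.png',np.hstack([A,B])[...,::-1])"
```

```text
(no output)
```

View pics/final.png

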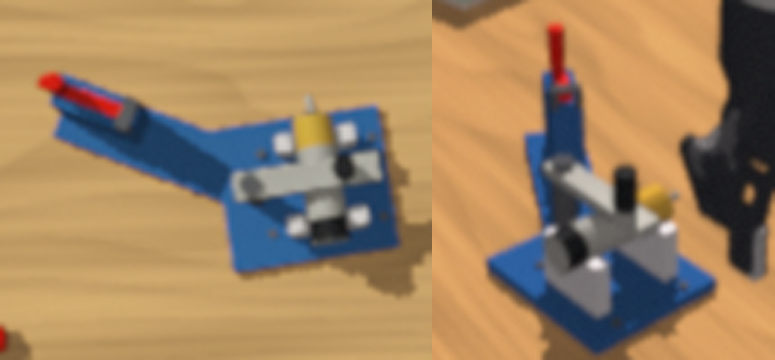

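The final picture shows the strap straight across the motor, from (248,185) to (375,165) and parallel to the plates. The motor lies in both notches, the bolt is out at (50,80) and the gripper is clear.

```bash
python3 -c "
from bench import env
print(env.finish_job())"
```

```text
the job is handed in; nothing more can be done
None
```

I handed the job in at about 25 s of the 72 s allowed: the motor lies in both notches about 3 mm off centre lengthwise, the bolt is fully out, and the strap is home against its stop and released; while I let go of the motor, the gripper pressed the strap's pivot side with up to about 20 N (limit 40 N), and the strap did not move.

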